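# Unhook the test plate and present it label up over its nest

## Task

Two metal test plates hang label side out on the two hooks of the small rack, one with its notched end up, the other with its notched end down. Lift the plate off the right-hand hook (as the robot sees it; leave the other one hanging), turn it so that it lies level with its label side up, and hold it about a hand's breadth (10 cm) straight above the shallow grey nest, square with it, its notched corner above the nest's filled-in corner. Do not put it down: finish while holding it there, still, in the gripper.

Things in the scene. Friction and masses are not known exactly. Their poses are not given: they have to be found in the camera images.
- plate_a_mid (a point): Centre of test plate A: bare aluminium, 130 x 56 x 6 mm, ~0.1 kg. Axes: x along its length to the notched end, y across its 56 mm width to the notched side, z out of the label side (paper writing field; the back is bare). Near each end, 49 mm from the middle, a hanging hole 18 mm long (x), 14 mm wide. It always hangs notched end up, on either hook; a grip across the width clears the post.
- plate_b_mid (a point): Centre of test plate B: the same as plate A in shape, weight and axes, but it always hangs notched end down, on the other hook.
- plate_a_notch (a point): The notch of plate A: one corner is cut out square, 14 mm along x by 12 mm along y. This point is 58 mm along x and 22 mm along y from the plate's centre.
- plate_b_notch (a point): The notch of plate B, as on plate A.
- hook_left (a point): Left-hand hook (robot's view) of the fixed rack, where it leaves its post's front face. Rack: wooden foot 165 x 210 x 12 mm; two steel posts 130 mm apart, 16 mm wide, 8 mm thick, leaning back 45 degrees from upright. A hung plate lies on its post, label side towards the robot and 45 degrees upward, its centre 55 mm down the post from this point. Axes: x from the rack's front to its back, z up.
- hook_right (a point): Right-hand hook (robot's view); the plate hanging here is the one to take. Each hook is a 6 mm round steel bar standing 18 mm square out of the post, its end turned up by 4 mm along the post: raise the plate 4 to 12 mm along the post (about 8), then draw it straight out.
- nest_mid (a point): Centre of the top of the fixed nest: a grey plastic block 160 x 86 mm, 19 mm high, with a 136 x 62 mm pocket 9 mm deep, floored with dark rubber; one corner of the pocket is filled in to suit a plate's notch. Axes: x along its length to the end with the filled-in corner, y across to the filled-in side, z up. A plate presented right has the same axis directions as the nest.
- nest_corner (a point): The filled-in corner of the nest, on its top: 58 mm along x and 22 mm along y from nest_mid. Between the rack and the nest, a little further from the robot, stands a bread maker about 0.3 m high: carry the plate round its front or over it.

How it is judged:
By the outcome, as a careful person would: the job done as asked, in the order asked, and still so for the second after the job is handed in, while the arm keeps its last pose, push and grip.
It also fails if it takes over 48 s, if anything falls off the work surface, if the arm or the gripper's body presses on something with over 40 N, if the wrist force passes 120 N, or if a joint passes its speed limit or range.

## Robot

A 6-joint arm with a two-finger parallel gripper is mounted at the origin on a cart in front of the work surface, level with it; the furniture and walls round the work are solid. World frame = base frame: x ahead of the robot, y to its left, z up, the work surface at z = 0. Lengths are in m, angles in rad, forces in N, time in s.
With the tool pointing down it reaches from about 0.375 to 0.925 m from the base axis. Payload 5.7 kg.
Tool frame: the origin (TCP) lies on the centre line of the jaws, within the pads' length; the fingertips stand 25 mm ahead of it and the grasp point (between the pads) lies 6 mm ahead of it; z points along the fingers, y is the line along which they close (so a half turn about z gives the same grasp; the last joint's range is limited). The gripper opens to 88 mm and grips with 3 to 60 N. Pads are 20 mm wide; open, the fingers measure 115 mm over their backs; the gripper's body (75 mm by 178 mm) begins 61 mm behind the grasp point.
Start: joints at [-1.384, 0.359, 1.51, -0, 1.272, -0.115], TCP at [0.178, -0.573, 0.248] pointing down, gripper open.
Joint ranges: [-2.97, 2.97], [-1.01, 2.36], [0.21, 2.38], [-0.96, 4.11], [0.2, 2.71], [-2.98, 2.98]. Speed limits (rad/s): [2.39, 2.39, 3.14, 3.14, 3.14, 3.14].

## Interface

Orientations are given as a rotation vector (axis times angle).
In Python, from station import ctrl, planner, camera, workorder, search_frame, outline_of, place_of gives the robot as it stands. Calls block until the motion is done:
- ctrl.reach(position, orientation): joint-space move of the TCP to a pose.
- ctrl.move_l(position, rot=None, feed=0.15): straight line of the TCP; rot=None keeps the orientation; feed is the mean speed in m/s.
- ctrl.set_joints(angles): joint-space move.
- ctrl.command_gripper(opening, force=None): finger opening in m; force is the grip in N (None keeps the last); returns when the fingers have stopped.
- ctrl.dwell(seconds).
- planner.solve_ik(position, orientation): joint angles nearest the present ones, or None.
- camera(name): name is "scene" or "side" or "wrist"; returns a dict with "pixels" (480x640x3 uint8, red, green, blue), "mtx" (3x3 intrinsics, pixels), "origin" and "rotation" of the camera in the world. Camera axes: x right, y down, z forward; pixel columns grow to the right and rows downward; lengths in m; the calibration is good to about 2 mm. A picture is of the moment at which its call begins. There is no depth.
A pose or a line that the arm cannot do raises ctrl.MotionError and nothing moves.
- workorder.sign_off(): hands the job in; it is judged then, once.
Trained networks look in the newest picture that a camera, given by its name, has taken for a name from the list of things; names that differ only in an ending like _2 or _b are one class to them, and where a whole thing is asked for, a point or a joint stands for the part that bears it (a point fixed in the world has none). Each returns a list of dicts, best first, with "conf" (0 to 1); they miss things now and then, are a little off and sometimes report something else, mostly with a low value. They report only what shows in the picture. A call takes as long as a camera call.
- search_frame(target, camera): "bbox" ([left, top, right, bottom] in pixels, round what is visible of it).
- outline_of(target, camera): "region" (480x640 bool, what is visible of it) and "bbox" ([left, top, right, bottom] in pixels, round what is visible of it).
- place_of(target, camera): "at" ([column, row] in pixels: a listed point, or the origin of a listed thing).
Readings, each from a call of its own:
- ctrl.read_time_s(): time.
- ctrl.read_qpos(): joint angles.
- ctrl.read_joint_vel(): joint speeds.
- ctrl.read_effort(): joint torques, N m.
- ctrl.read_eef_pos(): TCP position.
- ctrl.read_orientation(): TCP orientation.
- ctrl.read_contact_force(): force on the tool from outside, world axes, zero at the start.
- ctrl.read_wrist_torque(): the same for the moment, N m.
- ctrl.read_width(): finger opening in m.
- ctrl.read_grip_force(): force on a finger pad.
Only numpy, scipy, OpenCV 4.12 (cv2) and the standard library are available. Lean on these libraries where they do the work, as an engineer would, in place of code of your own. Each camera call takes 0.05 s, during which the arm holds its last target. There are 200 camera calls.

## Working session

There is one attempt and no reset: what is moved stays moved. The work goes in short steps, each a Python script; the robot and the scene stay as the last script left them, time stands still between calls to the robot, and variables do not carry over. Pictures are saved under pics/ and viewed, at most 10 in all, crops included, and the job is handed in when it is done.

```bash
mkdir -p pics; ls; cat > h.py <<'E'
import numpy as np, cv2
from station import ctrl, planner, camera, workorder, search_frame, outline_of, place_of
from scipy.spatial.transform import Rotation as R
def save(c,n): cv2.imwrite('pics/'+n,cv2.cvtColor(c['pixels'],cv2.COLOR_RGB2BGR))
def ray(c,uv):
    K=np.array(c['mtx']);d=np.linalg.solve(K,[uv[0],uv[1],1.]);d=np.array(c['rotation'])@d
    return np.array(c['origin']),d/np.linalg.norm(d)
def proj(c,p):
    q=np.array(c['rotation']).T@(np.asarray(p)-c['origin']);q=np.array(c['mtx'])@q;return q[:2]/q[2]
def tri(rs):
    A=np.zeros((3,3));b=np.zeros(3)
    for o,d in rs:
        P=np.eye(3)-np.outer(d,d);A+=P;b+=P@o
    x=np.linalg.solve(A,b);return x,[np.linalg.norm((np.eye(3)-np.outer(d,d))@(x-o)) for o,d in rs]
E
python3 - <<'E'
from h import *
np.set_printoptions(precision=3,suppress=True)
ims=[]
for n in("scene","side"):
    c=camera(n);save(c,n+'0.png');print(n,np.array(c['origin']),np.array(c['rotation']).tolist(),c['mtx'][0][0])
    for t in("plate_a_mid","plate_a_notch","plate_b_mid","plate_b_notch","hook_left","hook_right","nest_mid","nest_corner"):
        print(t,[(np.round(r['at'],1).tolist(),round(r['conf'],2)) for r in place_of(t,n)])
E
```

```text
pics
scene [-0.246  1.107  0.7  ] [-0.6813159797181958, 2.2973461931169274, -1.5074219131428066] 522.5852012298118
plate_a_mid [([287.2, 267.6], 0.77)]
plate_a_notch [([274.0, 253.4], 0.76)]
plate_b_mid [([290.7, 291.8], 0.86), ([268.7, 281.6], 0.67)]
plate_b_notch [([308.1, 303.4], 0.8)]
hook_left [([273.1, 277.4], 0.71)]
hook_right [([274.2, 254.5], 0.55)]
nest_mid [([349.2, 226.0], 0.67)]
nest_corner [([363.2, 234.1], 0.6)]
side [0.125 1.024 1.125] [-0.4034396546072568, 2.726120768119019, -1.193294944622689] 604.9781088559797
plate_a_mid [([295.8, 300.2], 0.81)]
plate_a_notch [([281.5, 301.8], 0.57)]
plate_b_mid [([313.8, 347.4], 0.71), ([331.1, 345.9], 0.63), ([298.4, 343.9], 0.35)]
plate_b_notch [([333.0, 345.2], 0.69)]
hook_left [([297.0, 344.0], 0.75)]
hook_right [([277.1, 295.4], 0.7)]
nest_mid [([311.4, 196.6], 0.91)]
nest_corner [([328.1, 206.2], 0.83)]
```

```bash
sed -i "s/np.array(c\['rotation'\])/R.from_rotvec(c['rotation']).as_matrix()/g" h.py
python3 - <<'E'
from h import *
np.set_printoptions(precision=3,suppress=True)
a=camera("scene");b=camera("side");w=camera("wrist");save(w,'w0.png')
P={}
for t in("plate_a_mid","plate_a_notch","plate_b_mid","plate_b_notch","hook_left","hook_right","nest_mid","nest_corner"):
    ra=place_of(t,"scene");rb=place_of(t,"side")
    if ra and rb: print(t,*tri([ray(a,ra[0]['at']),ray(b,rb[0]['at'])]))
def crop(c,x0,y0,x1,y1): return cv2.resize(c['pixels'][y0:y1,x0:x1],(400,300),interpolation=cv2.INTER_CUBIC)
im=np.vstack([np.hstack([cv2.resize(a['pixels'],(400,300)),cv2.resize(b['pixels'],(400,300))]),np.hstack([crop(a,230,200,390,320),crop(b,220,250,380,370)])])
save({'pixels':im},'m0.png')
E
```

```text
plate_a_mid [0.47  0.164 0.1  ] [np.float64(0.0026434101229816627), np.float64(0.002643410122981742)]
plate_a_notch [0.468 0.239 0.173] [np.float64(0.003012895876077581), np.float64(0.00301289587607771)]
plate_b_mid [0.38  0.292 0.123] [np.float64(0.0027222553997491923), np.float64(0.0027222553997491685)]
plate_b_notch [0.357 0.237 0.062] [np.float64(0.0009180411516564214), np.float64(0.0009180411516563868)]
hook_left [0.406 0.317 0.159] [np.float64(0.003003851845743539), np.float64(0.0030038518457435074)]
nest_mid [ 0.591 -0.315  0.013] [np.float64(0.00263029137714013), np.float64(0.002630291377139979)]
nest_corner [ 0.516 -0.272  0.025] [np.float64(0.0007809335274636624), np.float64(0.0007809335274637305)]
```

View pics/m0.png

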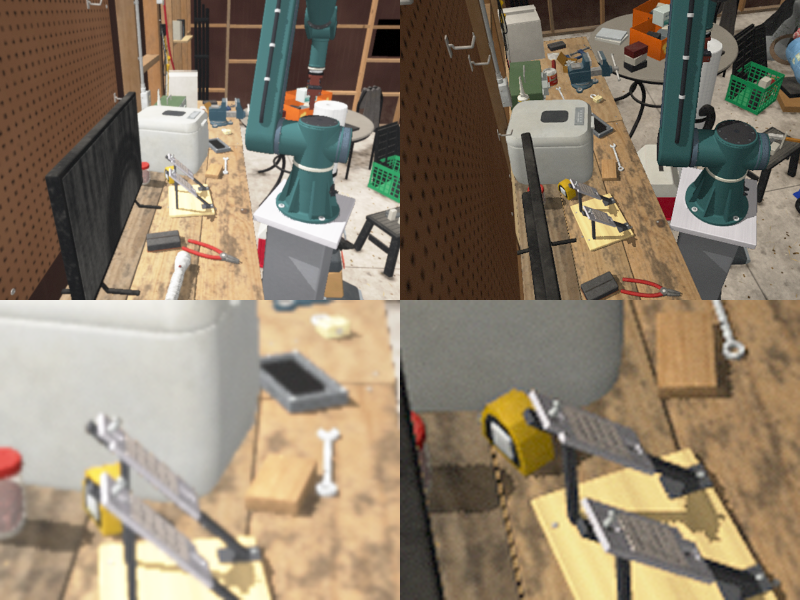

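```bash
python3 - <<'E'
from h import *
np.set_printoptions(precision=3,suppress=True)
T=R.from_rotvec(ctrl.read_orientation());p=np.array(ctrl.read_eef_pos())
w=camera("wrist");print("cam in tool",T.inv().apply(np.array(w['origin'])-p),(T.inv()*R.from_rotvec(w['rotation'])).as_matrix(),w['mtx'])
print(T.as_matrix())
ctrl.reach([0.47,-0.33,0.33],ctrl.read_orientation())
w=camera("wrist");save(w,'w1.png');print(ctrl.read_time_s(),w['origin'])
for t in("nest_mid","nest_corner"):
    for r in place_of(t,"wrist"):
        o,d=ray(w,r['at']);print(t,r['conf'],r['at'],o+d*(0.019-o[2])/d[2])
E
```

```text
cam in tool [ 0.084  0.    -0.138] [[-0.    -0.952 -0.305]
 [ 1.    -0.     0.   ]
 [-0.    -0.305  0.952]] [[411.729   0.    323.59 ]
 [  0.    411.729 242.154]
 [  0.      0.      1.   ]]
[[ 0.955  0.297 -0.   ]
 [ 0.297 -0.955  0.   ]
 [ 0.    -0.    -1.   ]]
3.3917 [ 0.55  -0.306  0.467]
nest_mid 0.92 [330.5, 75.6] [ 0.584 -0.303  0.019]
nest_corner 0.79 [303.7, 129.8] [ 0.525 -0.292  0.019]
```

View pics/w1.png

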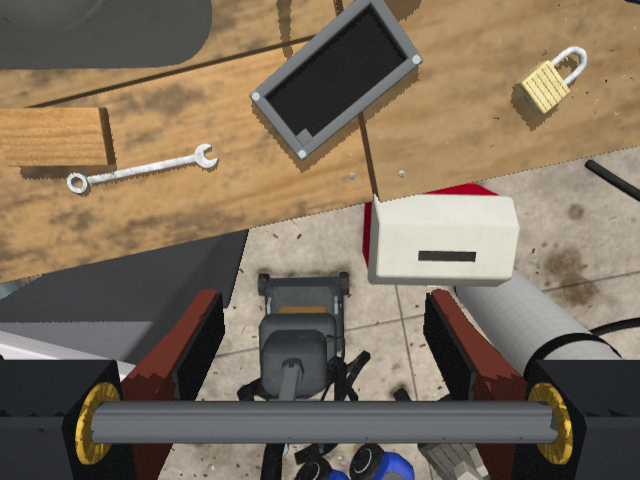

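```bash
python3 - <<'E'
from h import *
np.set_printoptions(precision=4,suppress=True)
T=R.from_rotvec(ctrl.read_orientation());p=np.array(ctrl.read_eef_pos())
ctrl.move_l(p+[0.05,0.02,0.03],feed=0.2)
w=camera("wrist");print(ctrl.read_time_s())
np.savez('nest.npz',**{k:np.array(w[k]) for k in w})
P={}
for t in("nest_mid","nest_corner"):
    r=place_of(t,"wrist")[0]
    o,d=ray(w,r['at']);P[t]=np.array(r['at']);print(t,r['conf'],r['at'],o+d*(0.019-o[2])/d[2])
u,v=P['nest_mid'].astype(int);x0,y0=max(u-100,0),max(v-75,0);print(x0,y0)
save({'pixels':cv2.resize(w['pixels'][y0:y0+150,x0:x0+200],(800,600),interpolation=cv2.INTER_CUBIC)},'w2.png')
E
```

```text
3.9917
nest_mid 0.9 [335.9, 128.9] [ 0.5844 -0.3055  0.019 ]
nest_corner 0.95 [309.0, 175.7] [ 0.5253 -0.2918  0.019 ]
235 53
```

View pics/w2.png

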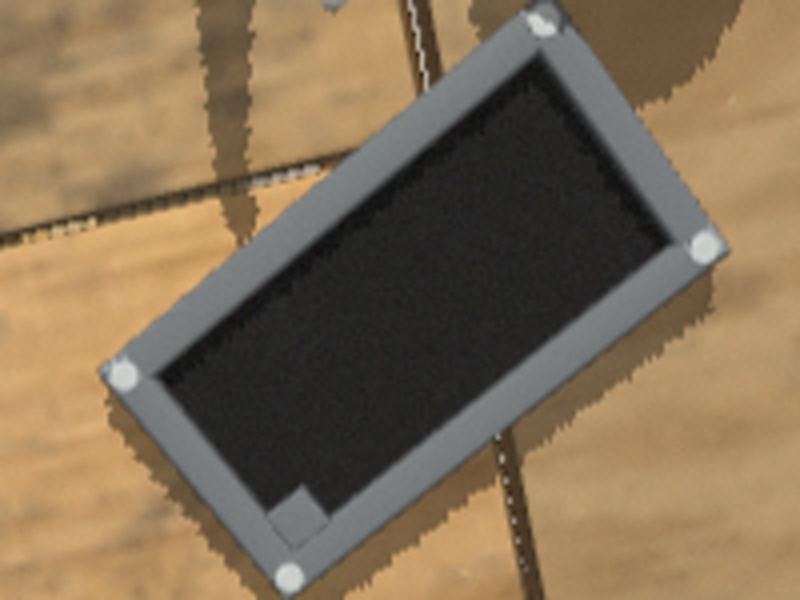

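```bash
cat >> h.py <<'E'
def tooldown(yaw): # tool z down, tool x at yaw
    c,s=np.cos(yaw),np.sin(yaw); return R.from_matrix([[c,s,0],[s,-c,0],[0,0,-1]])
def rackR(yaw,sg=1,tilt=np.pi/4): # tool x up the post*sg, z into plate
    xr=np.array([np.cos(yaw),np.sin(yaw),0]);z=np.array([0,0,1.])
    x=np.cos(tilt)*z+np.sin(tilt)*xr; zz=-(np.sin(tilt)*z-np.cos(tilt)*xr)
    x=x*sg; return R.from_matrix(np.array([x,np.cross(zz,x),zz]).T)
E
python3 - <<'E'
from h import *
np.set_printoptions(precision=3,suppress=True)
w=dict(np.load('nest.npz'))
s=np.array([(124,374),(289,578),(705,247),(543,19)])/4.+[235-.375,53-.375]
g=[]
for u in s:
    o,d=ray(w,u);g.append(o+d*(0.020-o[2])/d[2])
g=np.array(g);m=g.mean(0);x=(g[0]+g[1]-g[2]-g[3])/2;y=(g[1]+g[2]-g[0]-g[3])/2
print(m,x,y,np.linalg.norm(x),np.linalg.norm(y),np.degrees([np.arctan2(x[1],x[0]),np.arctan2(y[1],y[0])]))
for yd in(20,30,40):
  for sg in(1,-1):
    for st in (0,.1,.2,.25):
      n=-rackR(np.radians(yd)).as_matrix()[:,2]
      q=planner.solve_ik(np.array([.45,.19,.12])+n*st,rackR(np.radians(yd),sg).as_rotvec());print(yd,sg,st,q)
yn=np.arctan2(x[1],x[0])
for a in(0,np.pi):print(planner.solve_ik([m[0],m[1],.12],tooldown(yn+a).as_rotvec()))
E
```

```text
[ 0.583 -0.307  0.02 ] [-0.123  0.083  0.   ] [-0.042 -0.062  0.   ] 0.148221320041473 0.07444409717201202 [ 145.955 -124.139]
20 1 0 None
20 1 0.1 None
20 1 0.2 None
20 1 0.25 None
20 -1 0 None
20 -1 0.1 None
20 -1 0.2 None
20 -1 0.25 None
30 1 0 None
30 1 0.1 None
30 1 0.2 None
30 1 0.25 None
30 -1 0 None
30 -1 0.1 None
30 -1 0.2 None
30 -1 0.25 None
40 1 0 None
40 1 0.1 None
40 1 0.2 None
40 1 0.25 [-1.095 -0.346  2.376  0.776  1.397 -0.478]
40 -1 0 None
40 -1 0.1 None
40 -1 0.2 None
40 -1 0.25 [-1.095 -0.346  2.376  0.776  1.397  2.664]
[-0.59   0.567  1.502  0.     1.073 -1.567]
[-0.59   0.567  1.502 -0.     1.073  1.575]
```

```bash
python3 - <<'E'
from h import *
np.set_printoptions(precision=3,suppress=True)
m=np.array([.583,-.307,.12]);yn=np.radians(145.95)
P=np.array([.44,.19,.12])
for yd in(25,35):
  for td in(60,70,80,90):
    print(yd,td,[[ (lambda q: None if q is None else np.array(q))(planner.solve_ik(P+d,rackR(np.radians(yd),sg,np.radians(td)).as_rotvec())) for sg in(1,-1)] for d in ([0,0,0],[-.04,-.02,.06])])
# nest: tool z in plate frame; delta = tilt angle between tool and -pz
for td in(60,70,80,90):
  de=np.radians(td-45)
  # world rack: plate R
  print(td,[(lambda q: None if q is None else np.array(q))(planner.solve_ik(m,(R.from_rotvec(np.r_[0,0,yn])*(R.from_euler('y',45,degrees=True)*rackR(0,sg,np.radians(td)))).as_rotvec())) for sg in(1,-1)], (R.from_rotvec(np.r_[0,0,yn])*(R.from_euler('y',45,degrees=True)*rackR(0,1,np.radians(td)))).as_matrix()[:,2])
E
```

```text
25 60 [[None, None], [array([0.106, 0.04 , 2.328, 0.546, 0.318, 0.759]), array([ 0.106,  0.04 ,  2.328,  0.546,  0.318, -2.382])]]
25 70 [[array([0.204, 0.256, 2.18 , 0.218, 0.373, 1.149]), array([ 0.204,  0.256,  2.18 ,  0.218,  0.373, -1.993])], [array([0.166, 0.067, 2.19 , 0.174, 0.555, 1.168]), array([ 0.166,  0.067,  2.19 ,  0.174,  0.555, -1.974])]]
25 80 [[array([0.238, 0.292, 2.042, 0.058, 0.637, 1.329]), array([ 0.238,  0.292,  2.042,  0.058,  0.637, -1.813])], [array([0.21 , 0.126, 2.06 , 0.055, 0.786, 1.309]), array([ 0.21 ,  0.126,  2.06 ,  0.055,  0.786, -1.832])]]
25 90 [[array([0.263, 0.355, 1.909, 0.   , 0.878, 1.398]), array([ 0.263,  0.355,  1.909, -0.   ,  0.878, -1.744])], [array([0.243, 0.205, 1.935, 0.   , 1.001, 1.377]), array([ 0.243,  0.205,  1.935, -0.   ,  1.001, -1.764])]]
35 60 [[array([ 0.064,  0.27 ,  2.31 ,  1.206,  0.282, -0.107]), None], [array([-0.004,  0.05 ,  2.317,  0.743,  0.441,  0.329]), array([-0.004,  0.05 ,  2.317,  0.743,  0.441, -2.813])]]
35 70 [[array([0.147, 0.26 , 2.173, 0.383, 0.421, 0.779]), array([ 0.147,  0.26 ,  2.173,  0.383,  0
[... 342 characters left out ...]
 -2.064])]]
35 90 [[array([0.263, 0.355, 1.909, 0.   , 0.878, 1.223]), array([ 0.263,  0.355,  1.909, -0.   ,  0.878, -1.918])], [array([0.243, 0.205, 1.935, 0.   , 1.001, 1.203]), array([ 0.243,  0.205,  1.935, -0.   ,  1.001, -1.939])]]
60 [array([-0.589,  0.474,  1.727, -0.002,  0.679, -1.564]), array([-0.589,  0.474,  1.727, -0.002,  0.679,  1.578])] [ 0.214 -0.145 -0.966]
70 [array([-0.588,  0.442,  1.872, -0.007,  0.392, -1.559]), array([-0.588,  0.442,  1.872, -0.007,  0.392,  1.583])] [ 0.35  -0.237 -0.906]
80 [None, None] [ 0.475 -0.321 -0.819]
90 [array([-0.586,  0.493,  2.137,  3.162,  0.274,  1.557]), array([-0.586,  0.493,  2.137,  3.162,  0.274, -1.585])] [ 0.586 -0.396 -0.707]
```

```bash
python3 - <<'E'
from h import *
np.set_printoptions(precision=4,suppress=True)
o=rackR(np.radians(30),-1,np.radians(72)).as_rotvec()
for p in ([.38,.14,.30],[.40,.16,.30],[.38,.16,.27]):
    q=planner.solve_ik(p,o); print(q)
    if q is not None: break
ctrl.reach([.42,-.15,.45],tooldown(-.3).as_rotvec())
ctrl.reach(p,o)
w=camera("wrist");save(w,'w3.png');print(ctrl.read_time_s(),w['origin'])
np.savez('rack.npz',**{k:np.array(w[k]) for k in w})
for t in("plate_a_mid","plate_a_notch","plate_b_mid","plate_b_notch","hook_left","hook_right"):
    print(t,[(np.round(r['at'],1).tolist(),round(r['conf'],2)) for r in place_of(t,"wrist")])
E
```

```text
[ 0.0559 -0.1554  2.0157  0.1658  1.0052 -2.108 ]
7.9083 [0.2743 0.0784 0.4051]
plate_a_mid [([327.6, 247.8], 0.91)]
plate_a_notch [([355.9, 312.5], 0.65)]
plate_b_mid [([473.4, 227.8], 0.86)]
plate_b_notch [([443.3, 165.7], 0.71)]
hook_left [([487.1, 293.7], 0.84), ([443.5, 167.0], 0.18)]
hook_right [([326.8, 311.2], 0.96)]
```

View pics/w3.png

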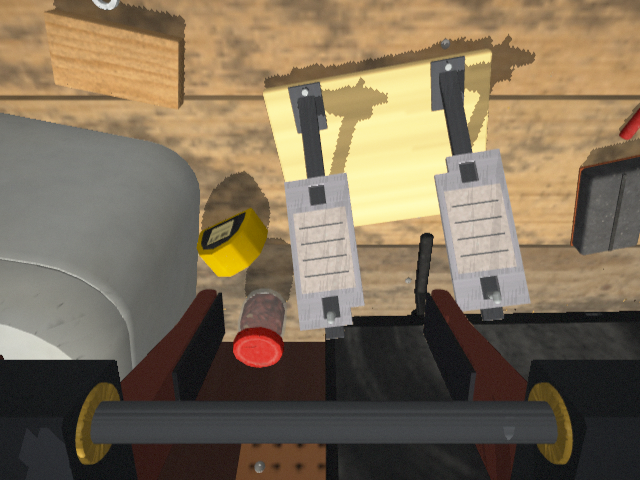

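```bash
cat > fit.py <<'E'
from h import *
from scipy.optimize import least_squares
def model(v):
    h=v[:3];y=v[3];xr=np.array([np.cos(y),np.sin(y),0]);z=np.array([0,0,1.]);yl=np.cross(z,xr)
    up=(z+xr)/2**.5;n=(z-xr)/2**.5
    hl=h+.13*yl;a=h-.055*up+.003*n;b=hl-.055*up+.003*n
    return dict(hook_right=h,hook_left=hl,plate_a_mid=a,plate_b_mid=b,plate_a_notch=a+.058*up+.022*yl+.003*n,plate_b_notch=b-.058*up-.022*yl+.003*n)
def fit(obs,v0=(.45,.19,.17,.5)): # obs: (cam,name,uv,sigma)
    f=lambda v:np.concatenate([(proj(c,model(v)[n])-uv)/s for c,n,uv,s in obs])
    r=least_squares(f,v0,loss='soft_l1');return r.x,f(r.x).reshape(-1,2)
E
python3 - <<'E'
from fit import *
np.set_printoptions(precision=4,suppress=True)
names=("plate_a_mid","plate_a_notch","plate_b_mid","plate_b_notch","hook_left","hook_right")
w=dict(np.load('rack.npz'))
W=dict(plate_a_mid=(327.6,247.8),plate_a_notch=(355.9,312.5),plate_b_mid=(473.4,227.8),plate_b_notch=(443.3,165.7),hook_left=(487.1,293.7),hook_right=(326.8,311.2))
ow=[(w,k,np.array(v),2.) for k,v in W.items()]
os_=[]
for cn in("scene","side"):
    c=camera(cn)
    save(c,cn+'1.png')
    for n in names:
        r=place_of(n,cn)
        if r: os_.append((c,n,np.array(r[0]['at']),2.5))
for o in(ow,ow+os_,os_):
    v,e=fit(o);print(v,np.degrees(v[3]));print(e.T)
v,_=fit(ow+os_)
for z in(.3,.25,.1,0):
    o,d=ray(w,(197,200));print(z,o+d*(z-o[2])/d[2])
print(model(v))
E
```

```text
[0.49   0.2094 0.1547 0.6695] 38.36161454468543
[[-2.1068  0.2414  1.5748 -1.5269 -0.2557  1.8079]
 [-0.3975 -0.2877  0.5022 -0.0997  0.4184 -0.11  ]]
[0.4911 0.2104 0.1533 0.6698] 38.37688138218852
[[-1.9519  0.3115  1.2892 -1.7101 -0.5692  1.9516  0.8226  0.2562  0.4098
   0.1914 -0.2919  0.7873  0.9409  2.1027  0.1247 -0.8779 -0.0865]
 [-0.1811 -0.2565  0.7618  0.3361  0.4887 -0.0745  1.7952  0.9434 -0.9681
  -0.2142  0.3229  1.0177 -0.0268 -0.2032 -0.368  -0.1246  0.4111]]
[0.4921 0.212  0.1559 0.664 ] 38.043446146059786
[[ 0.4944 -0.1938  0.0117 -0.2789 -0.5937  0.524   0.6177  1.7025 -0.206
  -1.3243 -0.3865]
 [ 1.4554  0.6283 -1.2457 -0.5642 -0.0134  0.8953 -0.1782 -0.2519 -0.3895
  -0.2149  0.2498]]
0.3 [0.3452 0.0764 0.3   ]
0.25 [0.3788 0.0755 0.25  ]
0.1 [0.4799 0.0727 0.1   ]
0 [0.5473 0.0708 0.    ]
{'hook_right': array([0.4911, 0.2104, 0.1533]), 'hook_left': array([0.4104, 0.3124, 0.1533]), 'plate_a_mid': array([0.459 , 0.185 , 0.1165]), 'plate_b_mid': array([0.3783, 0.2869, 0.1165]), 'plate_a_notch': array([0.4758, 0.2264, 0.1596]), 'plate_b_notch': array([0.3581, 0.2429, 0.0776])}
```

```bash
python3 - <<'E'
from fit import *
np.set_printoptions(precision=4,suppress=True)
a=camera("scene");w=dict(np.load('rack.npz'))
for uv in((325,262),(310,276),(330,200),(333,180)):
    o,d=ray(a,uv);print(uv,[o+d*(z-o[2])/d[2] for z in(0,.25,.3)])
for uv in((0,115),(100,130),(180,160),(200,230),(200,290)):
    o,d=ray(w,uv);print(uv,[o+d*(z-o[2])/d[2] for z in(0.,.1,.2,.25,.3)])
v=[.4911,.2104,.1533,.6698];M=model(v)['plate_a_mid'];n=np.array([-np.cos(v[3]),-np.sin(v[3]),1])/2**.5
up=np.array([np.cos(v[3]),np.sin(v[3]),1])/2**.5
yn=np.radians(145.95)
f=lambda q:None if q is None else np.array(q)
for td in(66,68,70,72,74):
    G=rackR(v[3],-1,np.radians(td));z=G.as_matrix()[:,2]
    print(td,[f(planner.solve_ik(M+d-.006*z,G.as_rotvec())) for d in(-.1*z,0*z,.008*up,.008*up+.05*n,.008*up+.05*n+[0,0,.05])])
    N=R.from_rotvec([0,0,yn])*R.from_euler('y',45,degrees=True)*rackR(0,-1,np.radians(td))
    print(f(planner.solve_ik(np.array([.583,-.307,.112])-.006*N.as_matrix()[:,2],N.as_rotvec())))
E
python3 - <<'E'
import cv2
a=cv2.imread('pics/scene0.png')[120:330,180:460];cv2.imwrite('pics/c0.png',cv2.resize(a,(800,600)))
E
```

```text
(325, 262) [array([ 0.5307, -0.0853,  0.    ]), array([0.2534, 0.3406, 0.25  ]), array([0.1979, 0.4258, 0.3   ])]
(310, 276) [array([0.5171, 0.0145, 0.    ]), array([0.2446, 0.4047, 0.25  ]), array([0.1901, 0.4828, 0.3   ])]
(330, 200) [array([ 0.822 , -0.5689,  0.    ]), array([0.4406, 0.0297, 0.25  ]), array([0.3643, 0.1494, 0.3   ])]
(333, 180) [array([ 0.9562, -0.8037,  0.    ]), array([ 0.5269, -0.1212,  0.25  ]), array([0.441 , 0.0152, 0.3   ])]
(0, 115) [array([ 0.5524, -0.1317, -0.    ]), array([ 0.4838, -0.0798,  0.1   ]), array([ 0.4151, -0.028 ,  0.2   ]), array([ 0.3808, -0.002 ,  0.25  ]), array([0.3465, 0.0239, 0.3   ])]
(100, 130) [array([ 0.5186, -0.0423,  0.    ]), array([ 0.4583, -0.0125,  0.1   ]), array([0.398 , 0.0173, 0.2   ]), array([0.3679, 0.0322, 0.25  ]), array([0.3377, 0.0471, 0.3   ])]
(180, 160) [array([0.5098, 0.0385, 0.    ]), array([0.4517, 0.0483, 0.1   ]), array([0.3935, 0.0582, 0.2   ]), array([0.3645, 0.0631, 0.25  ]), array([0.3354, 0.068 , 0.3   ])]
(200, 230) [array([0.5846, 0.088 , 0.    ]), array([0.508 , 0.0856, 0.1   ]), array([0.4314, 0.08
[... 1401 characters left out ...]
  0.2476,  0.7801, -2.3174]), array([ 0.1233,  0.278 ,  2.1101,  0.3372,  0.5069, -2.3926]), array([ 0.1309,  0.2727,  2.0937,  0.3215,  0.5258, -2.3683]), array([ 0.0799,  0.1618,  2.118 ,  0.3005,  0.6196, -2.3848]), array([ 0.0799,  0.0738,  2.0518,  0.25  ,  0.768 , -2.3194])]
[-0.5878  0.441   1.908  -0.0093  0.3214  1.5853]
74 [array([ 0.1015,  0.0806,  2.016 ,  0.2046,  0.8184, -2.2622]), array([ 0.1393,  0.2835,  2.0835,  0.2708,  0.5485, -2.3168]), array([ 0.1464,  0.2787,  2.067 ,  0.2591,  0.5677, -2.2971]), array([ 0.0983,  0.1701,  2.0922,  0.2465,  0.6574, -2.321 ]), array([ 0.0983,  0.0853,  2.0267,  0.2085,  0.8039, -2.2702])]
[-0.5877  0.4401  1.9364 -0.0125  0.259   1.5887]
```

View pics/c0.png

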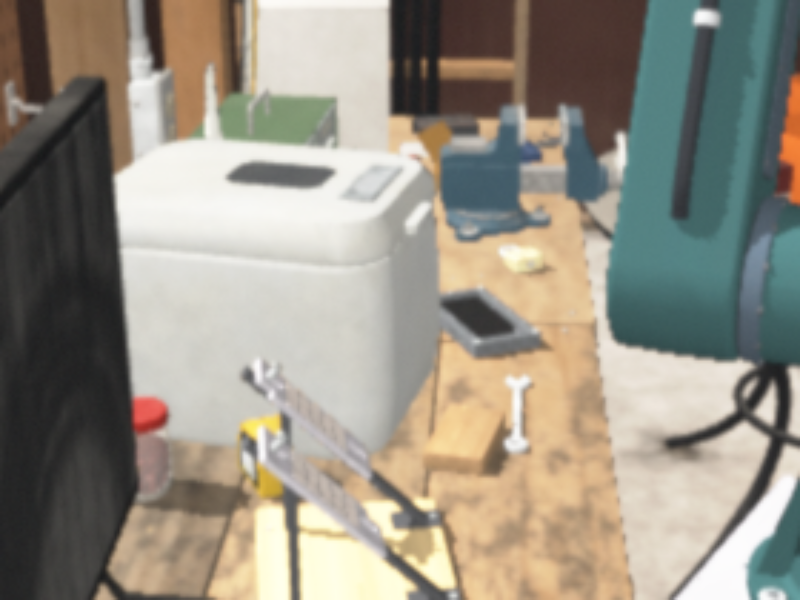

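```bash
python3 - <<'E'
from fit import *
np.set_printoptions(precision=4,suppress=True)
names=("plate_a_mid","plate_a_notch","plate_b_mid","plate_b_notch","hook_left","hook_right")
v=[.4911,.2104,.1533,.6698];M=model(v)['plate_a_mid']
G=rackR(v[3],-1,np.radians(72));z=G.as_matrix()[:,2]
ctrl.command_gripper(.088)
ctrl.reach(M-.106*z,G.as_rotvec())
w=camera("wrist");np.savez('rack2.npz',**{k:np.array(w[k]) for k in w})
obs=[]
for n in names:
    r=place_of(n,"wrist")
    if r and r[0]['conf']>.4: obs.append((w,n,np.array(r[0]['at']),2.));print(n,r[0]['conf'],r[0]['at'])
w1=dict(np.load('rack.npz'))
W=dict(plate_a_mid=(327.6,247.8),plate_a_notch=(355.9,312.5),plate_b_mid=(473.4,227.8),plate_b_notch=(443.3,165.7),hook_left=(487.1,293.7),hook_right=(326.8,311.2))
o2=obs+[(w1,k,np.array(u),2.) for k,u in W.items()]
for o in(obs,o2):
    x,e=fit(o,v);print(x,model(x)['plate_a_mid']);print(e.T)
im=w['pixels'].copy()
for n,p in model(x).items(): cv2.circle(im,tuple(int(k) for k in proj(w,p)),3,(255,0,0),-1)
save({'pixels':im},'w4.png');print(ctrl.read_time_s(),ctrl.read_contact_force())
E
```

```text
plate_a_mid 0.68 [327.3, 255.7]
plate_a_notch 0.86 [362.7, 348.8]
plate_b_mid 0.76 [533.8, 252.6]
plate_b_notch 0.58 [491.0, 160.7]
hook_left 0.98 [544.4, 343.7]
hook_right 0.73 [325.2, 349.2]
[0.4903 0.2118 0.1562 0.6952] [0.4588 0.1855 0.1194]
[[-1.6385  0.2498  0.4932  0.7995 -1.2732  0.366 ]
 [ 0.3626  1.8334 -0.4137  0.2448 -0.3771 -1.0724]]
[0.4899 0.2109 0.1555 0.6826] [0.4581 0.185  0.1187]
[[-1.5702 -0.1123  0.1483  1.0283 -2.073   0.0077 -1.6582  1.0039  2.1447
  -1.365   0.675   2.5772]
 [-0.5622  1.001  -0.2783  0.3491 -0.4266 -2.0323  0.2096  0.2091  0.2944
  -0.2093  0.2841  0.4914]]
10.0167 [-0.1247  0.7112 -0.0234]
```

View pics/w4.png

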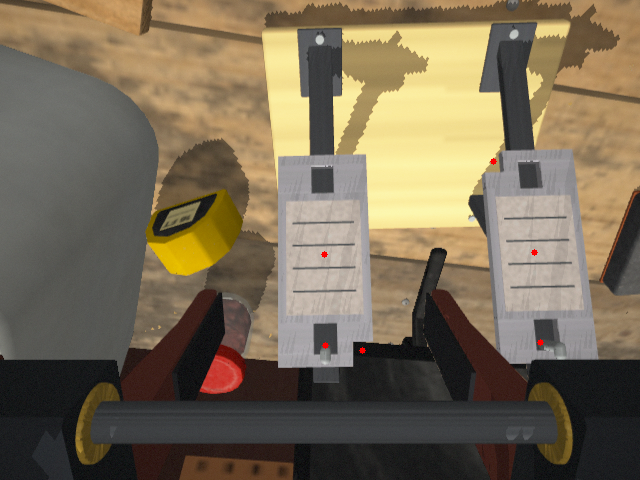

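```bash
python3 - <<'E'
from fit import *
np.set_printoptions(precision=4,suppress=True)
v=np.array([.4901,.2113,.1558,.688]);M=model(v)['plate_a_mid']
n=np.array([-np.cos(v[3]),-np.sin(v[3]),1])/2**.5
up=np.array([np.cos(v[3]),np.sin(v[3]),1])/2**.5
G=rackR(v[3],-1,np.radians(72));z=G.as_matrix()[:,2];rv=G.as_rotvec();p0=M-.006*z
ctrl.move_l(p0,rv,feed=.08);print(ctrl.read_contact_force())
ctrl.command_gripper(.04,force=35)
print('grip',ctrl.read_width(),ctrl.read_grip_force(),ctrl.read_contact_force())
ctrl.move_l(p0+.008*up,feed=.03);print('up',ctrl.read_contact_force())
ctrl.move_l(p0+.008*up+.012*n,feed=.03);print('out',ctrl.read_contact_force(),ctrl.read_width(),ctrl.read_time_s())
w=camera("wrist");a=camera("side");save({'pixels':np.hstack([cv2.resize(w['pixels'],(400,300)),cv2.resize(a['pixels'][250:370,220:380],(400,300))])},'w5.png')
E
```

```text
[ 0.4195 -0.7062  0.2296]
grip 0.05563242908330789 34.994648694992065 [-1.2992 -0.8181  1.6897]
up [-2.3117 -0.1694  5.2616]
out [ 0.1753 -0.7791 -0.6679] 0.055901047709619275 12.9583
```

View pics/w5.png

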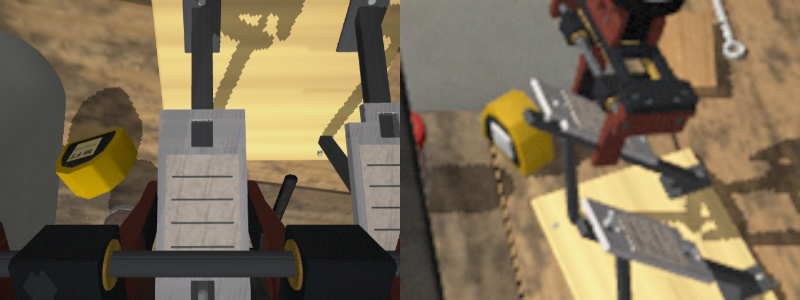

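```bash
python3 - <<'E'
from fit import *
np.set_printoptions(precision=4,suppress=True)
v=np.array([.4901,.2113,.1558,.688]);M=model(v)['plate_a_mid']
n=np.array([-np.cos(v[3]),-np.sin(v[3]),1])/2**.5
up=np.array([np.cos(v[3]),np.sin(v[3]),1])/2**.5
G=rackR(v[3],-1,np.radians(72));z=G.as_matrix()[:,2];p0=M-.006*z
p=p0+.008*up+.05*n
ctrl.move_l(p,feed=.08)
p=p.copy();p[2]=.42;ctrl.move_l(p,feed=.2)
print(ctrl.read_contact_force(),ctrl.read_width())
yn=np.radians(145.95)
N=R.from_rotvec([0,0,yn])*R.from_euler('y',45,degrees=True)*rackR(0,-1,np.radians(72))
F=np.array([.583,-.307,.12])-.006*N.as_matrix()[:,2];np.save('F.npy',np.r_[F,N.as_rotvec()])
q0=np.array(ctrl.read_qpos())
qe=np.array(planner.solve_ik(F+[0,0,.15],N.as_rotvec()));print(q0,qe)
# mid joint pose retracted: base between
qm=.5*(q0+qe);qm[1]=q0[1];qm[2]=q0[2];print(qm)
ctrl.set_joints(qm);print(ctrl.read_eef_pos(),ctrl.read_time_s(),ctrl.read_contact_force())
ctrl.set_joints(qe);print(ctrl.read_eef_pos(),ctrl.read_width())
ctrl.move_l(F,feed=.12)
print(ctrl.read_eef_pos(),F,ctrl.read_time_s(),ctrl.read_contact_force(),ctrl.read_width())
w=camera("wrist");np.savez('fin.npz',**{k:np.array(w[k]) for k in w})
r=place_of("plate_a_mid","wrist"),place_of("plate_a_notch","wrist"),place_of("nest_mid","wrist"),place_of("nest_corner","wrist");print(r)
save(w,'w6.png')
E
```

```text
[ 0.4784 -0.331  -1.4061] 0.05543434225808969
[ 0.075  -0.1273  1.7043  0.1849  1.3116 -2.2083] [-0.5878  0.2203  1.7443 -0.0045  0.7058  1.58  ]
[-0.2564 -0.1273  1.7043  0.0902  1.0087 -0.3142]
[ 0.5498 -0.0446  0.4559] 16.7667 [ 0.0625  0.6307 -0.4136]
[ 0.581  -0.3052  0.2758] 0.05537338740476774
[ 0.5813 -0.3058  0.1262] [ 0.5807 -0.3055  0.1253] 19.825 [-0.012   0.3948 -0.9068] 0.05538671436646025
([{'at': [325.8, 335.3], 'conf': 0.64}], [], [], [])
```

View pics/w6.png

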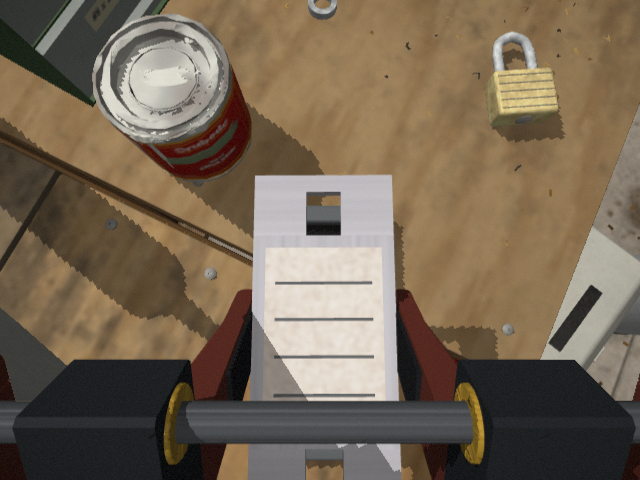

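```bash
python3 - <<'E'
from fit import *
np.set_printoptions(precision=2,suppress=True)
w=dict(np.load('fin.npz'));yn=np.radians(145.95);Z=R.from_rotvec([0,0,yn]);C=np.array([.583,-.307,.12])
pts=np.array([[-65,28,3],[-65,-28,3],[-40,28,3],[-40,-28,3],[-58,7,3],[-58,-7,3]])/1000.
ob=np.array([(255,176),(393,176)],float)
for p in pts: print(p,proj(w,C+Z.apply(p)))
# fit pitch about plate y and shift along x, y, yaw
from scipy.optimize import least_squares
P=np.array([[-65,28,3],[-65,-28,3],[65-0,-28,3]])/1000.
def f(s):
    Q=Z*R.from_euler('zy',[s[0],s[1]])
    # known: grip on plate y centreline; unknown yaw(0), pitch, x-shift, y-shift
    return np.concatenate([proj(w,C+Q.apply(p+[s[2],s[3],0]))-o for p,o in zip(P,[(255,176),(393,176),(402,476)])])
r=least_squares(f,[0,0,0,0],x_scale=[.01,.01,.001,.001]);print(np.degrees(r.x[:2]),r.x[2:]*1000,r.fun)
a=camera("scene");b=camera("side")
x,y=proj(a,C).astype(int);u,t=proj(b,C).astype(int);print(x,y,u,t)
k=lambda c,x,y:cv2.resize(c['pixels'][y-45:y+45,x-60:x+60],(400,300),interpolation=cv2.INTER_CUBIC)
save({'pixels':np.hstack([k(a,x,y),k(b,u,t)])},'c7.png')
E
```

```text
[-0.07  0.03  0.  ] [390.5  177.48]
[-0.07 -0.03  0.  ] [255.6  177.48]
[-0.04  0.03  0.  ] [392.14 236.77]
[-0.04 -0.03  0.  ] [253.95 236.78]
[-0.06  0.01  0.  ] [340.03 193.8 ]
[-0.06 -0.01  0.  ] [306.08 193.8 ]
[ 23.48 -32.16] [-14.07  35.45] [ 116.84   -2.1  -117.96   25.7     5.49  -20.15]
348 200 311 168
```

View pics/c7.png

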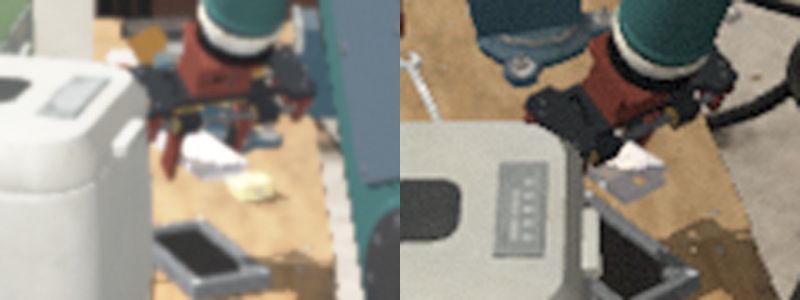

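```bash
python3 - <<'E'
from fit import *
np.set_printoptions(precision=2,suppress=True)
from scipy.optimize import least_squares
w=dict(np.load('fin.npz'));g=cv2.GaussianBlur(cv2.cvtColor(w['pixels'],cv2.COLOR_RGB2GRAY),(3,3),0).astype(float)
Z=R.from_rotvec([0,0,np.radians(145.95)]);T=R.from_rotvec(ctrl.read_orientation());F=np.load('F.npy')
C=np.array(ctrl.read_eef_pos())+.006*T.as_matrix()[:,2]
Zr=T*R.from_rotvec(F[3:]).inv()*Z
print('ctrl tilt',np.degrees((Z.inv()*Zr).as_rotvec()),C)
def edge(prof,lo):
    d=np.abs(np.diff(prof));i=int(d.argmax());s=slice(max(i-1,0),i+2);return lo+.5+(d[s]*np.arange(len(d))[s]).sum()/d[s].sum()
obs=[]
for rr in range(182,260,6):
    obs+=[(edge(g[rr,246:262],246),rr,'l'),(edge(g[rr,384:402],384),rr,'r')]
print([round(o[0],1) for o in obs])
top=[(c,edge(g[168:184,c],168)) for c in range(265,385,15)];print(top)
def line(A,B,p):
    A,B=proj(w,A),proj(w,B);n=np.array([-(B-A)[1],(B-A)[0]]);n/=np.linalg.norm(n);return (np.array(p)-A)@n
def f(s):
    Q=Zr*R.from_euler('zy',[s[0],s[1]]);k=lambda x,y:C+Q.apply([x+s[2],y+s[3],.003])
    return [line(k(-.065,.028 if t=='r' else -.028),k(-.01,.028 if t=='r' else -.028),(c,r)) for c,r,t in obs]+[line(k(-.065,-.028),k(-.065,.028),p) for p in top]
r=least_squares(f,[0,0,0,0],x_scale=[.01,.01,.001,.001],loss='soft_l1');print('yaw,pitch',np.degrees(r.x[:2]),'x,y mm',r.x[2:]*1000,np.abs(f(r.x)).max())
E
```

```text
ctrl tilt [-0.    0.03 -0.  ] [ 0.58 -0.31  0.12]
[np.float64(254.4), np.float64(391.5), np.float64(254.4), np.float64(391.7), np.float64(254.2), np.float64(392.3), np.float64(253.7), np.float64(392.3), np.float64(253.6), np.float64(392.4), np.float64(253.5), np.float64(392.6), np.float64(253.5), np.float64(392.7), np.float64(253.4), np.float64(392.7), np.float64(253.3), np.float64(393.3), np.float64(253.3), np.float64(393.4), np.float64(252.7), np.float64(393.6), np.float64(252.6), np.float64(393.6), np.float64(252.5), np.float64(393.7)]
[(265, np.float64(174.70388349514562)), (280, np.float64(174.70618556701032)), (295, np.float64(174.67821782178217)), (310, np.float64(174.69387755102042)), (325, np.float64(174.635593220339)), (340, np.float64(175.22916666666666)), (355, np.float64(174.53846153846155)), (370, np.float64(174.421568627451))]
yaw,pitch [0.1  2.51] x,y mm [-0.18  0.11] 0.574006764570827
```

```bash
python3 - <<'E'
from h import *
ctrl.dwell(.5);print(ctrl.read_width(),np.abs(ctrl.read_joint_vel()).max(),ctrl.read_time_s());print(workorder.sign_off())
E
```

```text
0.055555430667610047 0.0013797046418840856 20.675
the job is handed in; nothing more can be done
None
```

The job is handed in: plate A, taken off the right-hand hook, is held still label side up, about 10 cm above the nest and square with it, notch over the filled-in corner (the notch was out of the last wrist view, so that follows from the grasp), at 20.7 s. It is level to within about 2.5 degrees, and plate B was not touched.

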